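# Close a mailer carton and press down its seal strip

## Robot

A 6-joint arm with a two-finger parallel gripper is mounted at the origin on the work surface; the furniture and walls round the work are solid. World frame = base frame: x ahead of the robot, y to its left, z up, the work surface at z = 0. Lengths are in m, angles in rad, forces in N, time in s.
With the tool pointing down it reaches from about 0.25 to 0.725 m from the base axis. Payload 4 kg.
Tool frame: the origin (TCP) lies on the centre line of the jaws, within the pads' length; the fingertips stand 22 mm ahead of it and the grasp point (between the pads) lies 3 mm ahead of it (bot.tip_reach is the distance from the TCP to the fingertips, in m); z points along the fingers, y is the line along which they close (so a half turn about z gives the same grasp; the last joint's range is limited). The gripper opens to 85 mm and grips with 20 to 120 N. Pads are 22 mm wide; open, the fingers measure 114 mm over their backs; the gripper's body (76 mm by 85 mm) begins 54 mm behind the grasp point. The pads swing forward as they close: fully open they stand 13 mm farther back than shut.
Start: joints at [1.323, 0.241, 0.005, 1.335, 0, 1.571], TCP at [0.123, 0.485, 0.253] pointing down, gripper open.
Joint ranges: [-2.72, 2.72], [-1.05, 1.87], [-1.09, 1.28], [-1.99, 2.15], [-1.42, 1.44], [-3.14, 3.14]. Speed limits (rad/s): [2.79, 2.79, 3.14, 3.14, 3.14, 3.14].

## Interface

Orientations are given as a unit quaternion [x, y, z, w].
In Python, from workcell import bot gives the robot as it stands. The module is installed in compiled form; this text tells all that it offers.
- The arm moves only by the tool apply_moves, never from a script. Its argument "commands" is a list of rows, each a list of 4 numbers: the shift along the tool's x, y, z scaled (see below), then the turn about the tool's z scaled (see below). In form: [[tx, ty, tz, roll], ...]. A call has exactly 5 rows; each row shifts and turns the commanded pose from where the row before left it, along the tool's axes as they then stand; what a row does not reach is not made up. The controller multiplies each number of a shift by 20 mm and each number of a turn by 60 degrees. A row lasts 1/12 s, in which the tool goes at most 41.7 mm and 7.16 degrees, less where a joint would pass 70% of its speed; a pose out of reach is approached as far as the arm can. A call with a number of a shift or a turn outside -1 to 1 is refused whole. A call with a gripper value outside its range is refused whole. "claw" is the closure, from 0 (fully open) to 1 (shut), set as the call begins (left out, the last holds). The fingers move at their own pace and stop on an object; the grip force is fixed at half the most. Time passes only in rows, so rows that do not move let the fingers close, or fill a call up. It gives the time, the measured TCP pose, the force, the opening and the grip force at its end, in the units of the state.
- bot.get_obs(): the state, without advancing time (a new reading comes with each control period).
- bot.camera(name): name is "side" or "top" or "wrist"; returns a dict with "image" (384x512x3 uint8, blue, green, red), "camera_matrix" (3x3 intrinsics, pixels), "k1" (the pictures are not rectified: a ray, as slopes to the right and down, at radius r is drawn at 1 + k1 r^2 times it, then the intrinsics apply), "R" (3x3) and "t" (3): a world point X has camera coordinates R X + t. Camera axes: x right, y down, z forward; pixel columns grow to the right and rows downward; lengths in m; the calibration is good to about 2 mm. A picture is of the moment at which its call begins. There is no depth.
- bot.job_done(): hands the job in; it is judged then, once.
The state is a dict: "clock": time; "joint_pos": joint angles; "joint_vel": joint speeds; "tau": joint torques, N m; "eef_pos": TCP position; "tool_rot": TCP orientation; "ft_force": force on the tool from outside, world axes, zero at the start; "ft_torque": the same for the moment, N m; "grip_width": finger opening in m; "grasp_force": force on a finger pad.
Only numpy, scipy, OpenCV 4.12 (cv2) and the standard library are available. Lean on these libraries where they do the work, as an engineer would, in place of code of your own. Each camera call takes 0.05 s, during which the arm holds its last target. There are 200 camera calls.

## Task

Push the lid of the small kraft carton shut, then take the blue press block from its grey tray by its wooden handle and lay its sole flat on the white seal strip, lengthwise, at the end with the red tab. Keeping the sprung sole pressed down lightly and steadily, draw the block slowly along the strip all the way to its plain end, so that every part of the strip gets pressed, without crushing the carton. Stand the block back in its tray, leave the lid shut, and leave the other things where they are.

Things in the scene. Friction and masses are not known exactly. Their poses are not given: they have to be found in the camera images.
- carton: open kraft mailer carton, 160 mm (x) by 260 mm (y) by 70 mm high without its lid, stuck to the table, walls 4 mm, two screw boxes packed inside below the rim. Origin: centre of its underside; x points to the hinge side, away from the robot, y along the long side
- carton_lid (a joint): lid of the carton, hinged along the rim on its far (+x) side; angle in rad, 0 = shut, positive = front edge raised. A stiff crease: it stays at any angle and takes about 2 N at the front edge to push down. Panel 166 x 266 mm, 4 mm thick, with a 22 mm lip hanging from its front edge
- lid_hinge (a point): middle of the lid's hinge line, on the lid's lower face, 70 mm above the table; turns with the lid: x of its frame points from the front edge to the hinge, y along the hinge, z out of the lid's upper face
- lid_edge (a point): middle of the lid's front edge, on its upper face, 163 mm from the hinge line; moves with the lid, axes as lid_hinge
- strip (a point): centre of the white seal strip, on the lid's upper face, 135 mm from the hinge line (28 mm behind the front edge); 30 mm wide (x), 220 mm long (y), its top 74 mm above the table when the lid is shut; the red tab marks its +y end, 110 to 128 mm from the centre. Moves with the lid, axes as lid_hinge
- press_block: hand press block, 0.28 kg: black sprung sole plate 50 (x) x 80 (y) x 10 mm, a 10 mm gap, a blue body 54 x 84 mm (20 to 40 mm above the origin) and an upright wooden handle 40 (x) x 24 (y) mm, 38 to 94 mm above the origin; grip it across the 24 mm. Origin: centre of the underside of the unpressed sole; z up; y is its long direction, to lie along the strip (either way round)
- block_sole (a joint): how far the block's sprung sole is pushed up into the block, 0 to 0.009 m; it begins to give at 4 N and takes about 10 N at the full 9 mm
- rest_tray: shallow grey tray for the block, 92 mm (x) by 124 mm (y) outside, 16 mm high, walls and floor 4 mm, stuck to the table. Origin: centre of its underside; the block stands in it lengthwise along y
- tub: round black-lidded tub, 101 mm wide, 73 mm high, a bystander; origin centre of underside
- tin: round green tin, 77 mm wide, 127 mm high, a bystander; origin centre of underside
- tape_measure: yellow pocket tape measure, 36 x 87 x 64 mm, a bystander; origin centre of underside
- masking_tape: roll of masking tape lying flat, 100 mm wide, 25 mm high, a bystander; origin centre of underside
Things that resemble listed ones, but are neither listed nor needed, are in the scene too. Of the things shaped like the rest_tray, the grey one is meant.

How it is judged:
By the outcome, as a careful person would: the job done as asked, in the order asked, and still so for the second after the job is handed in, with the robot touching nothing.
It also fails if it takes over 64 s, if anything falls off the work surface, if the arm or the gripper's body presses on something with over 40 N, if the wrist force passes 120 N, or if a joint passes its speed limit or range.

## Working session

There is one attempt and no reset: what is moved stays moved. The work goes in short steps, Python scripts to look and compute and a tool call to move; the robot and the scene stay as the last step left them, time stands still between calls to the robot, and variables do not carry over. Pictures are saved under pics/ and viewed, at most 10 in all, crops included, and the job is handed in when it is done.

Besides the shell and the picture viewer there is one more tool, called after "Emit:" as a command line: name --pt "numbers of a row" for each row, then --argument value for the rest. apply_moves: Moves the arm, as the interface text tells. Shifts and turns lie within -1 to 1; 1 stands for 20 mm of shift or 60 degrees of turn. Its arguments: {"type":"object","properties":{"commands":{"type":"array","items":{"type":"array","items":{"type":"number","minimum":-1,"maximum":1}}},"claw":{"type":"number"}},"required":["commands"]}

```bash
mkdir -p pics; python3 - <<'E'
from workcell import bot
import cv2,pickle
o=bot.get_obs();print(o['clock'],o['eef_pos'],o['tool_rot'],o['ft_force'],o['grip_width'])
d={}
for n in('side','top'):
    c=bot.camera(n);d[n]=c;cv2.imwrite(f'pics/{n}0.png',c['image']);print(n,c['camera_matrix'].tolist(),c['k1'],c['R'].round(3).tolist(),c['t'])
pickle.dump(d,open('c0.pkl','wb'))
E
```

```text
0.0 [0.12247955 0.48415303 0.25239094] [ 1.23573235e-01  9.92334880e-01 -1.06076785e-03 -1.27230015e-04] [-0.02592113  0.22070169  0.77491614] 0.08547488942300616
side [[471.92422079166175, 0.0, 253.61065496827499], [0.0, 471.92422079166175, 188.56399837817943], [0.0, 0.0, 1.0]] -0.06257696474374694 [[0.874, -0.486, -0.016], [-0.325, -0.559, -0.763], [0.362, 0.672, -0.646]] [-0.5167812   0.22611893  1.35824328]
top [[358.0495026860147, 0.0, 252.57980344243543], [0.0, 358.0495026860147, 195.65257770836672], [0.0, 0.0, 1.0]] -0.11250447887711054 [[-0.215, -0.977, -0.006], [-0.911, 0.203, -0.36], [0.352, -0.072, -0.933]] [0.07450217 0.55036902 1.10971443]
```

View pics/top0.png

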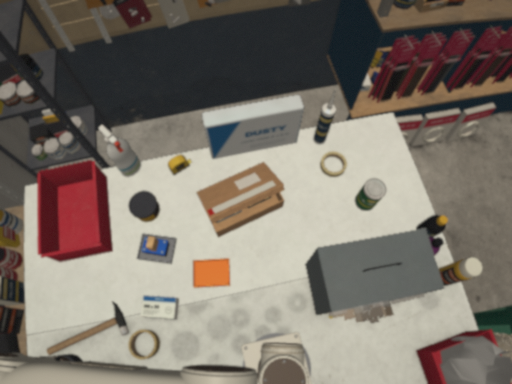

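View pics/side0.png

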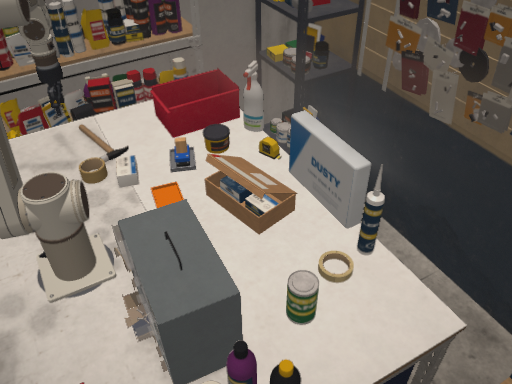

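The block stands in a dark grey tray at top (157,248). The orange tray-like thing at top (211,272) is a decoy. The carton is at (240,198) with its lid ajar and the red tab at its left end (210,212). I'll enlarge to confirm.

```bash
python3 - <<'E'
import cv2,pickle,numpy as np
d=pickle.load(open('c0.pkl','rb'))
t=d['top']['image'][155:290,125:295];s=d['side']['image'][120:235,160:305]
cv2.imwrite('pics/ct.png',cv2.resize(t,None,fx=4.4,fy=4.4,interpolation=cv2.INTER_CUBIC))
cv2.imwrite('pics/cs.png',cv2.resize(s,None,fx=5,fy=5,interpolation=cv2.INTER_CUBIC))
E
```

```text
(no output)
```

View pics/ct.png

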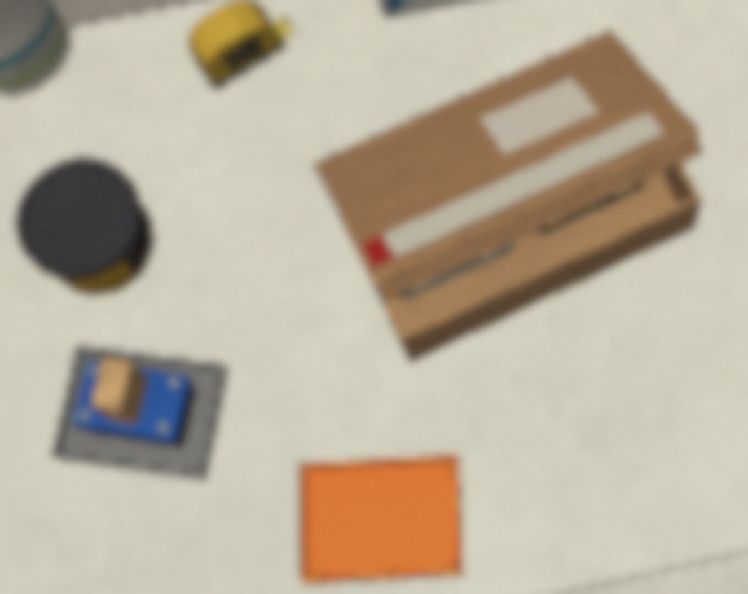

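View pics/cs.png

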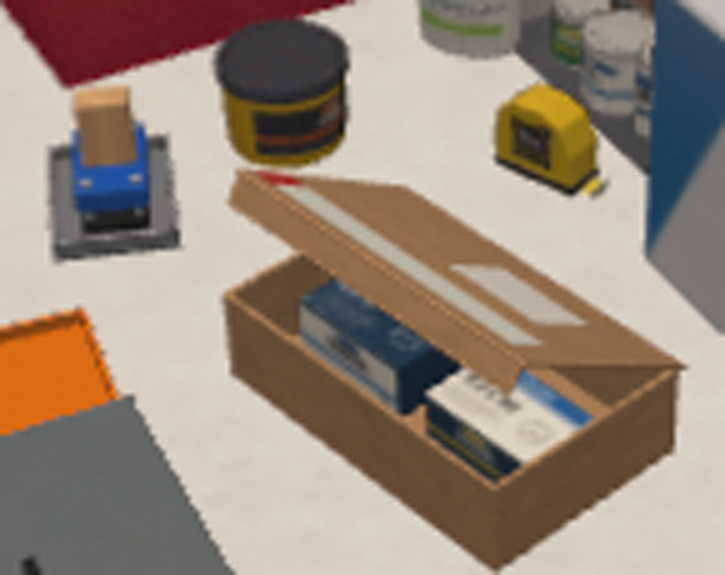

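The crops confirm it: the dark grey tray (top crop 77–227, 348–478) holds the blue block, and the orange one is empty. The carton lid is raised, with the red tab at its left end. Next I fit the poses.

```bash
cat > h.py <<'E'
import numpy as np,cv2
from scipy.optimize import least_squares
def proj(c,X):
    P=np.atleast_2d(X)@c['R'].T+c['t'];s=P[:,:2]/P[:,2:];r2=(s**2).sum(1,keepdims=True)
    s=s*(1+c['k1']*r2);K=c['camera_matrix'];return s*[K[0,0],K[1,1]]+K[:2,2]
def rz(a):c,s=np.cos(a),np.sin(a);return np.array([[c,-s,0],[s,c,0],[0,0,1]])
def fit(d,obs,model,x0):
    f=lambda p:np.concatenate([(proj(d[c],model(p,np.array(X)/1000.))[0]-uv) for c,X,uv in obs])
    r=least_squares(f,x0,loss='soft_l1');return r.x,f(r.x).reshape(-1,2)
def body(p,X,z=0):return rz(p[2])@X+[p[0],p[1],z]
def lid(p,X): # X in hinge frame
    a=p[3];R=np.array([[np.cos(a),0,np.sin(a)],[0,1,0],[-np.sin(a),0,np.cos(a)]])
    return body(p,R@X+[.08,0,.07])
E
cat > f0.py <<'E'
import pickle;from h import *
d=pickle.load(open('c0.pkl','rb'))
T=lambda x,y:np.array([125+(x+.5)/4.4-.5,155+(y+.5)/4.4-.5]);S=lambda x,y:np.array([160+(x+.5)/5-.5,120+(y+.5)/5-.5])
for c in d:print(c,-d[c]['R'].T@d[c]['t'])
# carton: tag B (body) / L (lid)
o=[('side','B',(-80,-130,70),S(495,488)),('side','B',(-80,-130,0),S(497,570)),('side','B',(-80,130,70),S(225,297)),('side','B',(-80,130,0),S(232,375)),
('side','B',(80,-130,0),S(673,452)),('side','L',(3,-133,4),S(685,368)),('side','L',(3,133,4),S(405,187)),('side','L',(-163,133,4),S(238,172)),
('side','L',(-163,-133,-18),S(515,392)),
('top','B',(-80,130,0),T(412,358)),('top','B',(-80,-130,70),T(697,208)),('top','L',(3,133,4),T(317,165)),('top','L',(3,-133,4),T(612,33)),('top','L',(-163,-133,4),T(698,133)),('top','L',(-135,-110,4),T(655,122)),('top','L',(-135,110,4),T(393,243))]
f=lambda p:np.concatenate([proj(d[c],(lid if k=='L' else body)(p,np.array(X)/1e3))[0]-uv for c,k,X,uv in o])
r=least_squares(f,[.5,.05,.3,.3],loss='soft_l1');print('carton',r.x.round(4));print(f(r.x).reshape(-1,2).round(1).tolist())
tr=[('top',(46,62,16),T(77,348)),('top',(46,-62,16),T(227,368)),('top',(-46,-62,16),T(207,478)),('top',(-46,62,16),T(55,457)),
('side',(-46,-62,16),S(55,252)),('side',(46,-62,16),S(180,238))]
print('tray',fit(d,tr,body,[.4,.3,.1]))
bl=[('top',(27,42,44),T(88,362)),('top',(27,-42,44),T(192,375)),('top',(-27,-42,44),T(182,440)),('top',(-27,42,44),T(77,425)),('side',(0,0,98),S(104,98)),('side',(-27,-42,44),S(77,193)),('side',(27,-42,44),S(149,187))]
print('block',fit(d,bl,body,[.4,.3,.1]))
E
python3 f0.py
```

```text
side [ 0.03331626 -1.03709428  1.04227774]
top [0.12627062 0.04112047 1.23381019]
carton [ 0.5714 -0.0069  0.2416  0.5625]
[[-0.0, 0.8], [-0.2, 0.9], [-0.4, -0.6], [-0.1, -0.1], [0.5, -0.1], [0.7, -0.3], [0.4, -0.3], [-0.0, -1.4], [-0.4, 0.5], [-0.3, 1.8], [1.3, -1.5], [-0.8, -0.1], [-0.1, -0.6], [0.5, -0.8], [0.4, 0.4], [-0.9, 1.0]]
tray (array([ 0.46638715,  0.31547807, -0.33286378]), array([[ 0.548069  , -0.14947973],
       [ 0.3801762 , -0.5676896 ],
       [ 0.03073313,  0.26349257],
       [-0.06370408,  0.53250773],
       [-0.52051681, -0.77333303],
       [ 0.26047905, -1.05315471]]))
block (array([ 0.46901505,  0.31420473, -0.33505812]), array([[ 0.35215175, -0.2993427 ],
       [ 0.24086712, -0.3126783 ],
       [-0.55300275,  0.32099205],
       [-0.511166  ,  0.63048934],
       [-0.17907238, -0.25379342],
       [-0.00716277,  0.73809766],
       [ 0.75353725,  0.1794115 ]]))
```

Emit:
apply_moves --pt "-0.91 -0.62 0 0" --pt "-0.91 -0.62 0 0" --pt "-0.91 -0.62 0 0" --pt "-0.91 -0.62 0 0" --pt "-0.91 -0.62 0 0" --claw 1

```text
clock: 0.52
eef_pos: [0.196, 0.4012, 0.2528]
tool_rot: [0.123, 0.992, -0.001, -0.0]
ft_force: [0.8, -0.0, -0.0]
grip_width: 0.0256
grasp_force: 0.0
```

Emit:
apply_moves --pt "-0.91 -0.62 0 0" --pt "-0.91 -0.62 0 0" --pt "-0.91 -0.62 0 0" --pt "-0.91 -0.62 0 0" --pt "-0.91 -0.62 0 0"

```text
clock: 0.93
eef_pos: [0.269, 0.3187, 0.2529]
tool_rot: [0.123, 0.992, -0.0, -0.0]
ft_force: [1.0, -0.0, -0.2]
grip_width: -0.0002
grasp_force: 0.0
```

Emit:
apply_moves --pt "-0.91 -0.62 0 0" --pt "-0.91 -0.62 0 0" --pt "-0.91 -0.62 0 0" --pt "-0.91 -0.62 0 0" --pt "-0.91 -0.62 0 0"

```text
clock: 1.35
eef_pos: [0.342, 0.2364, 0.253]
tool_rot: [0.124, 0.992, -0.0, -0.0]
ft_force: [0.6, 0.6, -0.4]
grip_width: -0.0002
grasp_force: 0.0
```

Emit:
apply_moves --pt "-0.91 -0.62 0 0" --pt "-0.91 -0.62 0 0" --pt "-0.91 -0.62 0 0" --pt "-0.91 -0.62 0 0" --pt "-0.91 -0.62 0 0"

```text
clock: 1.77
eef_pos: [0.415, 0.154, 0.2529]
tool_rot: [0.124, 0.992, -0.0, -0.0]
ft_force: [0.6, 1.0, 0.2]
grip_width: 0.0002
grasp_force: 0.0
```

Emit:
apply_moves --pt "-0.91 -0.62 0 0" --pt "-0.91 -0.62 0 0" --pt "-0.91 -0.62 0 0" --pt "-0.91 -0.62 0 0" --pt "-0.91 -0.62 0 0"

```text
clock: 2.18
eef_pos: [0.488, 0.0716, 0.2528]
tool_rot: [0.124, 0.992, -0.0, -0.001]
ft_force: [0.0, 0.4, -0.4]
grip_width: 0.0003
grasp_force: 0.0
```

```bash
cat >> h.py <<'E'
from scipy.spatial.transform import Rotation as Ro
def go(o,tgt,yaw_y=None): # units to go to world TCP tgt; yaw of tool y (rad)
    R=Ro.from_quat(o['tool_rot']).as_matrix();u=R.T@(np.array(tgt)-o['eef_pos'])/.02
    cur=np.arctan2(R[1,1],R[0,1]);t=0 if yaw_y is None else -np.degrees(yaw_y-cur)/60
    print('eef',o['eef_pos'].round(4),'yaw',round(cur,4),'units',u.round(2),'roll',round(t,3),'F',o['ft_force'].round(1),'t',round(o['clock'],2),'w',round(o['grip_width'],4),round(float(o['grasp_force']),1))
E
python3 - <<'E'
from workcell import bot
from h import *
go(bot.get_obs(),[.56,-.01,.25]);print(bot.tip_reach)
E
```

```text
eef [0.488  0.0716 0.2528] yaw 1.3229 units [-4.49 -3.07  0.14] roll 0 F [ 0.   0.4 -0.4] t 2.18 w 0.0003 0.0
0.022
```

Emit:
apply_moves --pt "-0.9 -0.61 0 0" --pt "-0.9 -0.61 0 0" --pt "-0.9 -0.61 0 0" --pt "-0.9 -0.61 0 0" --pt "-0.9 -0.61 0 0"

```text
clock: 2.6
eef_pos: [0.5603, -0.0095, 0.2527]
tool_rot: [0.124, 0.992, -0.0, -0.001]
ft_force: [-0.3, -0.1, -0.4]
grip_width: -0.0001
grasp_force: 0.0
```

Emit:
apply_moves --pt "0 0 1 0" --pt "0 0 1 0" --pt "0 0 1 0" --pt "0 0 0.8 0" --pt "0 0 0.5 0"

```text
clock: 3.02
eef_pos: [0.5585, -0.0087, 0.1646]
tool_rot: [0.124, 0.992, -0.0, -0.002]
ft_force: [-0.6, 0.1, -0.6]
grip_width: -0.0004
grasp_force: 0.0
```

Emit:
apply_moves --pt "0 0 0.4 0" --pt "0 0 0.4 0" --pt "0 0 0.4 0" --pt "0 0 0.4 0" --pt "0 0 0.4 0"

```text
clock: 3.43
eef_pos: [0.5604, -0.0086, 0.1273]
tool_rot: [0.124, 0.992, 0.0, 0.001]
ft_force: [0.2, -0.4, 1.7]
grip_width: 0.0002
grasp_force: 0.7
```

Emit:
apply_moves --pt "0 0 0.3 0" --pt "0 0 0.3 0" --pt "0 0 0.2 0" --pt "0 0 0.1 0" --pt "0 0 0 0"

```text
clock: 3.85
eef_pos: [0.5597, -0.0086, 0.1087]
tool_rot: [0.124, 0.992, -0.0, -0.0]
ft_force: [0.4, -0.3, -0.2]
grip_width: -0.0002
grasp_force: 0.0
```

```bash
python3 - <<'E'
from workcell import bot
from h import *
go(bot.get_obs(),[.56,-.01,.096])
E
```

```text
eef [ 0.5597 -0.0086  0.1087] yaw 1.323 units [-0.03 -0.06  0.63] roll 0 F [ 0.4 -0.3 -0.2] t 3.85 w -0.0002 0.0
```

Emit:
apply_moves --pt "0 0 0.2 0" --pt "0 0 0.1 0" --pt "0 0 0.1 0" --pt "0 0 0.1 0" --pt "0 0 0.05 0"

```text
clock: 4.27
eef_pos: [0.56, -0.0087, 0.0981]
tool_rot: [0.124, 0.992, -0.0, -0.0]
ft_force: [-0.5, -0.3, 1.1]
grip_width: 0.0
grasp_force: 0.6
```

Emit:
apply_moves --pt "0 0 0.05 0" --pt "0 0 0.05 0" --pt "0 0 0.05 0" --pt "0 0 0 0" --pt "0 0 0 0"

```text
clock: 4.68
eef_pos: [0.56, -0.0087, 0.0961]
tool_rot: [0.124, 0.992, -0.0, 0.0]
ft_force: [-1.8, 0.5, 4.5]
grip_width: 0.0003
grasp_force: 2.7
```

```bash
python3 - <<'E'
from workcell import bot
from h import *
go(bot.get_obs(),[.56,-.01,.096])
c=bot.camera('side');cv2.imwrite('pics/s1.png',cv2.resize(c['image'][100:250,150:350],None,fx=4,fy=4,interpolation=2))
E
```

```text
eef [ 0.56   -0.0087  0.0961] yaw 1.3229 units [-0.02 -0.06  0.  ] roll 0 F [-1.8  0.5  4.5] t 4.68 w 0.0003 2.7
```

View pics/s1.png

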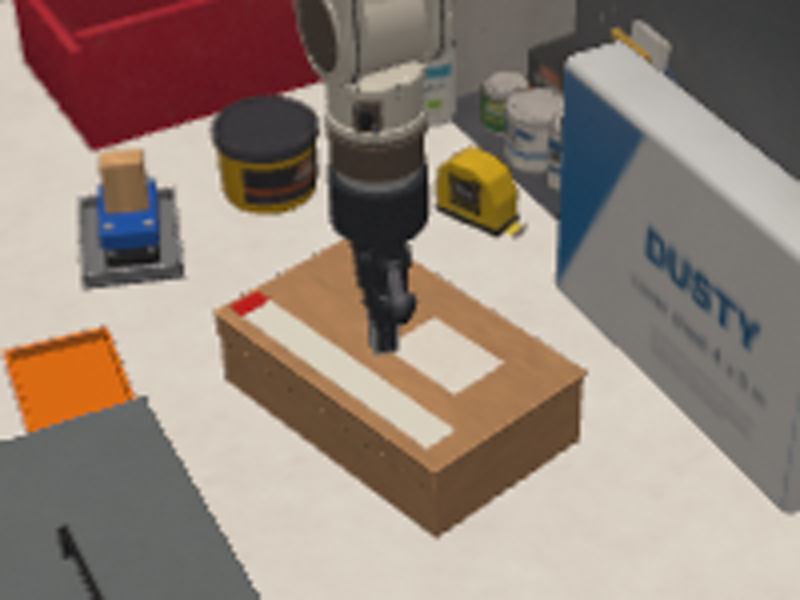

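The lid looks flush, with the strip from (250,305) to (440,435) in the crop and the red tab at (250,303). One more small press confirms it, then I retreat.

Emit:
apply_moves --pt "0 0 0.05 0" --pt "0 0 0.05 0" --pt "0 0 0 0" --pt "0 0 0 0" --pt "0 0 0 0"

```text
clock: 5.15
eef_pos: [0.56, -0.0087, 0.0959]
tool_rot: [0.124, 0.992, 0.0, 0.001]
ft_force: [-6.3, -1.0, 15.2]
grip_width: 0.0001
grasp_force: 7.8
```

Emit:
apply_moves --pt "0 0 -0.3 0" --pt "0 0 -0.9 0" --pt "0 0 -1 0" --pt "0 0 -1 0" --pt "0 0 -1 0"

```text
clock: 5.57
eef_pos: [0.5599, -0.0084, 0.1779]
tool_rot: [0.124, 0.992, 0.0, -0.0]
ft_force: [-0.2, 0.3, -0.0]
grip_width: -0.0002
grasp_force: 0.0
```

```bash
python3 - <<'E'
from workcell import bot
from h import *
d={'side':bot.camera('side')}
S=lambda x,y:np.array([150+(x+.5)/4-.5,100+(y+.5)/4-.5])
# refine carton with lid shut (strip corners, lid corners seen in s1) 
o=[(-120,110,4),(-150,110,4),(-120,-110,4),(-150,-110,4),(-163,133,4),(-163,-133,4),(3,-133,4)]
uv=[S(270,297),S(243,314),S(453,430),S(427,449),S(217,313),S(437,472),S(586,373)]
f=lambda p:np.concatenate([proj(d['side'],body(p,np.array(X)/1e3+[.08,0,.07]))[0]-u for X,u in zip(o,uv)])
r=least_squares(f,[.5714,-.0069,.2416],loss='soft_l1');print(r.x.round(4),f(r.x).reshape(-1,2).round(1).tolist())
go(bot.get_obs(),[.469,.314,.2],np.pi/2-.334)
E
```

```text
[ 0.5721 -0.0057  0.2359] [[0.4, 0.6], [0.0, 0.3], [0.6, 0.0], [-0.2, -0.0], [-1.0, -0.9], [-0.6, 0.1], [0.8, -0.4]]
eef [ 0.5623 -0.0085  0.1826] yaw 1.3232 units [ 8.47 14.49 -0.9 ] roll 0.082 F [1.9 0.6 2.6] t 5.62 w 0.0004 0.0
```

Emit:
apply_moves --pt "0.56 0.97 -0.06 0.005" --pt "0.56 0.97 -0.06 0.005" --pt "0.56 0.97 -0.06 0.005" --pt "0.56 0.97 -0.06 0.005" --pt "0.56 0.97 -0.06 0.005" --claw 0

```text
clock: 6.03
eef_pos: [0.5303, 0.1005, 0.183]
tool_rot: [0.137, 0.991, 0.0, -0.0]
ft_force: [0.6, 0.6, -0.3]
grip_width: 0.0604
grasp_force: 0.0
```

Emit:
apply_moves --pt "0.56 0.97 -0.06 0.005" --pt "0.56 0.97 -0.06 0.005" --pt "0.56 0.97 -0.06 0.005" --pt "0.56 0.97 -0.06 0.005" --pt "0.56 0.97 -0.06 0.005"

```text
clock: 6.45
eef_pos: [0.5037, 0.2095, 0.189]
tool_rot: [0.15, 0.989, 0.0, -0.0]
ft_force: [0.4, -0.7, -0.2]
grip_width: 0.0855
grasp_force: 0.0
```

Emit:
apply_moves --pt "0.56 0.97 -0.06 0.005" --pt "0.56 0.97 -0.06 0.005" --pt "0.56 0.97 -0.06 0.005" --pt "0.56 0.9 -0.06 0.005" --pt "0.56 0.8 -0.06 0.005"

```text
clock: 6.87
eef_pos: [0.4786, 0.3147, 0.1949]
tool_rot: [0.162, 0.987, 0.0, -0.0]
ft_force: [-0.2, 0.2, -0.1]
grip_width: 0.0853
grasp_force: 0.0
```

```bash
python3 - <<'E'
from workcell import bot
from h import *
import pickle
go(bot.get_obs(),[.469,.314,.2],np.pi/2-.334)
c=bot.camera('wrist');t=bot.camera('top');pickle.dump({'wrist':c,'top':t},open('c1.pkl','wb'));cv2.imwrite('pics/w1.png',c['image'])
a=proj(c,np.array([body([.469,.314,-.334],np.array(X)) for X in [(.02,.012,.098),(-.02,-.012,.098),(.027,.042,.044),(-.027,-.042,.044)]]));print(a.round(0).tolist())
E
```

```text
eef [0.4786 0.3147 0.1949] yaw 1.2448 units [ 0.44 -0.19 -0.25] roll 0.008 F [-0.2  0.2 -0.1] t 6.87 w 0.0853 0.0
[[268.0, 217.0], [241.0, 173.0], [294.0, 204.0], [215.0, 154.0]]
```

View pics/w1.png

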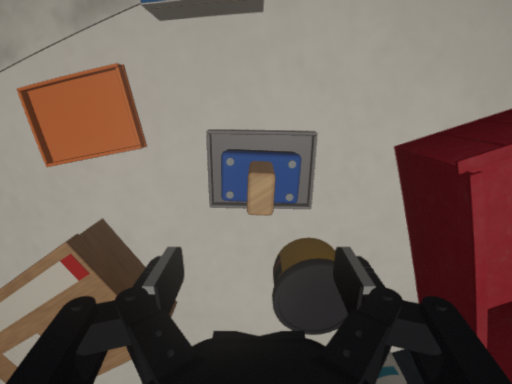

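The wrist view shows the block in the grey tray (rim 207–316 × 130–209), with the body at (221–301, 150–204) and the handle top at about (248–274, 175–215). Refitting the block and tray from this.

```bash
python3 - <<'E'
import pickle;from h import *
from workcell import bot
d=pickle.load(open('c1.pkl','rb'));c=d['wrist']
im=c['image'];print(im.shape)
hsv=cv2.cvtColor(im,cv2.COLOR_BGR2HSV)
m=cv2.inRange(hsv,(100,120,60),(125,255,255));m[:,:200]=0;m[:,330:]=0;m[:120]=0;m[215:]=0
ys,xs=np.nonzero(m);print('blue',xs.min(),xs.max(),ys.min(),ys.max(),cv2.minAreaRect(np.c_[xs,ys].astype(np.float32)))
w=cv2.inRange(hsv,(8,60,120),(25,200,255));w[:,:235]=0;w[:,290:]=0;w[:150]=0;w[225:]=0
ys,xs=np.nonzero(w);print('wood',xs.min(),xs.max(),ys.min(),ys.max(),cv2.minAreaRect(np.c_[xs,ys].astype(np.float32)))
A=lambda *a:np.array(a,float)
p0=[.469,.314,-.334]
def P(X,p=p0):return proj(c,body(p,np.array(X)/1e3))[0].round(1)
for X in [(20,12,98),(20,-12,98),(-20,-12,98),(-20,12,98),(27,42,44),(27,-42,44),(-27,-42,44),(-27,42,44)]:print(X,P(X))
p0=[.4664,.3155,-.333]
tr=[((46,62,16)),(46,-62,16),(-46,-62,16),(-46,62,16)]
for X in tr:print(X,P(X,p0))
E
```

```text
(384, 512, 3)
blue 222 300 152 202 ((259.9790344238281, 176.9091796875), (78.10248565673828, 48.57719039916992), 2.935673475265503)
wood 248 274 173 215 ((260.40045166015625, 193.99339294433594), (25.543296813964844, 41.44133377075195), 3.814074993133545)
(20, 12, 98) [268.5 217.3]
(20, -12, 98) [241.6 217.1]
(-20, -12, 98) [241.  173.4]
(-20, 12, 98) [269.4 173.6]
(27, 42, 44) [293.9 203.7]
(27, -42, 44) [217.2 203.2]
(-27, -42, 44) [215. 154.]
(-27, 42, 44) [296.5 154.6]
(46, 62, 16) [307.2 208.1]
(46, -62, 16) [205.2 207.5]
(-46, -62, 16) [200.6 130. ]
(-46, 62, 16) [312.5 130.8]
```

```bash
python3 - <<'E'
from workcell import bot
from h import *
go(bot.get_obs(),[.4688,.3167,.074],np.pi/2-.334)
E
```

```text
eef [0.4781 0.3161 0.195 ] yaw 1.2484 units [ 0.45 -0.13  6.05] roll 0.011 F [-0.1  0.6 -0.1] t 6.97 w 0.0852 0.0
```

Emit:
apply_moves --pt "0.23 -0.06 0.6 0.01" --pt "0.22 -0.06 0.6 0" --pt "0 0 0.6 0" --pt "0 0 0.6 0" --pt "0 0 0.6 0"

```text
clock: 7.38
eef_pos: [0.4697, 0.3132, 0.1345]
tool_rot: [0.168, 0.986, -0.0, -0.0]
ft_force: [-0.8, -0.1, -1.0]
grip_width: 0.0855
grasp_force: 0.0
```

Emit:
apply_moves --pt "0 0 0.6 0" --pt "0 0 0.6 0" --pt "0 0 0.6 0" --pt "0 0 0.6 0" --pt "0 0 0.6 0"

```text
clock: 7.8
eef_pos: [0.4698, 0.3131, 0.0744]
tool_rot: [0.168, 0.986, -0.0, -0.0]
ft_force: [0.3, 0.8, -1.0]
grip_width: 0.0854
grasp_force: 0.0
```

Emit:
apply_moves --pt "0 0 0 0" --pt "0 0 0 0" --pt "0 0 0 0" --pt "0 0 0 0" --pt "0 0 0 0" --claw 1

```text
clock: 8.22
eef_pos: [0.4705, 0.3148, 0.0765]
tool_rot: [0.168, 0.986, 0.001, 0.001]
ft_force: [0.6, 1.9, 1.8]
grip_width: 0.0256
grasp_force: 1.0
```

Emit:
apply_moves --pt "0 0 0 0" --pt "0 0 0 0" --pt "0 0 0 0" --pt "0 0 0 0" --pt "0 0 0 0"

```text
clock: 8.63
eef_pos: [0.4703, 0.3144, 0.0759]
tool_rot: [0.168, 0.986, 0.001, 0.001]
ft_force: [1.5, 1.9, 2.1]
grip_width: 0.0234
grasp_force: 61.5
```

```bash
python3 - <<'E'
from workcell import bot
from h import *
go(bot.get_obs(),[.4688,.3167,.074],np.pi/2-.334)
E
```

```text
eef [0.4703 0.3144 0.0759] yaw 1.2341 units [0.11 0.08 0.09] roll -0.003 F [1.5 1.9 2.1] t 8.63 w 0.0234 61.5
```

Emit:
apply_moves --pt "0 0 -0.3 0" --pt "0 0 -0.5 0" --pt "0 0 -0.9 0" --pt "0 0 -1 0" --pt "0 0 -1 0"

```text
clock: 9.05
eef_pos: [0.4682, 0.3126, 0.1492]
tool_rot: [0.168, 0.986, -0.002, -0.002]
ft_force: [0.1, 0.3, -3.0]
grip_width: 0.0237
grasp_force: 60.8
```

Emit:
apply_moves --pt "0 0 -1 0" --pt "0 0 -0.7 0" --pt "0 0 -0.4 0" --pt "0 0 0 0" --pt "0 0 0 0"

```text
clock: 9.47
eef_pos: [0.4692, 0.3134, 0.1909]
tool_rot: [0.168, 0.986, -0.001, -0.0]
ft_force: [-0.6, 0.8, -2.6]
grip_width: 0.0233
grasp_force: 61.0
```

```bash
python3 - <<'E'
from workcell import bot
from h import *
go(bot.get_obs(),[.5003,.0545,.18],1.8098)
import pickle
d={n:bot.camera(n) for n in('side','top')};pickle.dump(d,open('c2.pkl','wb'))
a=cv2.resize(d['side']['image'][90:240,150:310],None,fx=3.5,fy=3.5,interpolation=2)[:, :]
cv2.imwrite('pics/s2.png',a)
E
```

```text
eef [0.4692 0.3134 0.1909] yaw 1.2339 units [ -5.75 -11.7    0.55] roll -0.55 F [-0.6  0.8 -2.6] t 9.47 w 0.0233 61.0
```

View pics/s2.png

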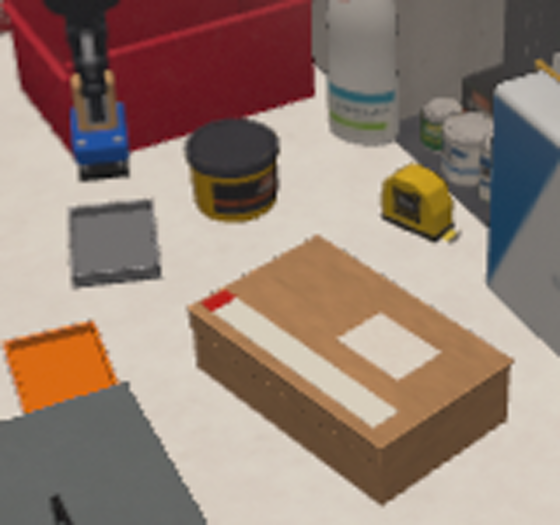

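The block hangs level below the gripper, the lid stays flush shut, and the strip is in full view (crop 215–397, 296–427). Rotating now, then I recompute from a refined fit.

Emit:
apply_moves --pt "0 0 0 -0.11" --pt "0 0 0 -0.11" --pt "0 0 0 -0.11" --pt "0 0 0 -0.11" --pt "0 0 0 -0.11"

```text
clock: 9.98
eef_pos: [0.4688, 0.3132, 0.1896]
tool_rot: [-0.122, 0.993, -0.001, -0.002]
ft_force: [-0.3, 0.1, -3.5]
grip_width: 0.0235
grasp_force: 60.9
```

```bash
python3 - <<'E'
from workcell import bot
from h import *
import pickle
d=pickle.load(open('c2.pkl','rb'))
S=lambda x,y:np.array([150+(x+.5)/3.5-.5,90+(y+.5)/3.5-.5])
# top: strip whitish blob near predicted
c=d['top'];p=[.5717,-.0063,.239]
L=lambda X,p=p:body(p,np.array(X)/1e3+[.08,0,.07])
q=np.array([proj(c,L(X))[0] for X in [(-120,110,4),(-150,110,4),(-150,-110,4),(-120,-110,4)]])
hsv=cv2.cvtColor(c['image'],cv2.COLOR_BGR2HSV);m=cv2.inRange(hsv,(0,0,110),(180,60,255))
roi=np.zeros_like(m);cv2.fillConvexPoly(roi,np.array([proj(c,L(X))[0] for X in [(-105,128,4),(-160,128,4),(-160,-128,4),(-105,-128,4)]]).round().astype(int),255)
ys,xs=np.nonzero(m&roi);r=cv2.minAreaRect(np.c_[xs,ys].astype(np.float32));print('strip blob',len(xs),xs.mean(),ys.mean(),r,'pred',q.mean(0),q.round(1).tolist())
o=[(-120,110,4),(-150,110,4),(-120,-110,4),(-150,-110,4),(-163,133,4),(3,133,4),(3,-133,4),(-163,-133,4)]
uv=[S(237,296),S(215,311),S(397,410),S(372,427),S(188,308),S(318,236),S(513,360),S(382,446)]
f=lambda p:np.concatenate([proj(d['side'],L(X,p))[0]-u for X,u in zip(o,uv)]+[3*(proj(c,L((-135,0,4),p))[0]-[xs.mean(),ys.mean()])])
r=least_squares(f,p,loss='soft_l1').x;print(r.round(4),f(r).reshape(-1,2).round(1).tolist())
s=body(r,np.array([-.055,0,0]));uy=rz(r[2])[:,1];print('strip',s.round(4),'start',(s+.076*uy).round(4),'end',(s-.076*uy).round(4))
a=s+.076*uy
go(bot.get_obs(),[a[0],a[1],.18],np.pi/2+r[2])
E
```

```text
strip blob 529 246.94328922495274 209.10018903591683 ((247.22805786132812, 208.92210388183594), (8.462716102600098, 63.177635192871094), 64.79888153076172) pred [246.79729974 209.80338515] [[216.1, 219.4], [219.7, 227.1], [277.7, 200.0], [273.7, 192.7]]
[ 0.5729 -0.0056  0.2397] [[0.3, 0.2], [-0.5, -0.1], [0.7, 0.2], [0.6, 0.1], [-0.3, -0.7], [0.4, -1.0], [0.9, -0.2], [-0.1, 0.5], [-0.1, 0.7]]
strip [ 0.5195 -0.0187  0.    ] start [0.5014 0.0552 0.    ] end [ 0.5375 -0.0925  0.    ]
eef [0.4688 0.3132 0.1896] yaw 1.8156 units [  1.54 -12.91   0.5 ] roll 0.005 F [-0.3  0.1 -3.5] t 9.98 w 0.0235 60.9
```

Emit:
apply_moves --pt "0.1 -0.7 0 0.005" --pt "0.1 -0.9 0 0" --pt "0.1 -0.9 0 0" --pt "0.1 -0.9 0 0" --pt "0.1 -0.9 0 0"

```text
clock: 10.4
eef_pos: [0.4791, 0.2261, 0.19]
tool_rot: [-0.116, 0.993, -0.001, -0.001]
ft_force: [0.7, 0.8, -2.3]
grip_width: 0.0233
grasp_force: 60.9
```

Emit:
apply_moves --pt "0.1 -0.9 0.1 0" --pt "0.1 -0.9 0.1 0" --pt "0.1 -0.9 0.1 0" --pt "0.1 -0.9 0.1 0" --pt "0.1 -0.9 0.1 0"

```text
clock: 10.82
eef_pos: [0.4901, 0.1362, 0.1801]
tool_rot: [-0.115, 0.993, -0.0, -0.001]
ft_force: [-0.2, 0.1, -2.5]
grip_width: 0.0233
grasp_force: 60.9
```

Emit:
apply_moves --pt "0.1 -0.9 0 0" --pt "0.1 -0.9 0 0" --pt "0.1 -0.9 0 0" --pt "0.1 -0.8 0 0" --pt "0.1 -0.6 0 0"

```text
clock: 11.23
eef_pos: [0.4994, 0.0539, 0.1803]
tool_rot: [-0.115, 0.993, -0.0, -0.001]
ft_force: [0.4, 0.2, -2.5]
grip_width: 0.0237
grasp_force: 60.9
```

```bash
python3 - <<'E'
from workcell import bot
from h import *
go(bot.get_obs(),[.5014,.0552,.15],np.pi/2+.2397)
E
```

```text
eef [0.4994 0.0539 0.1803] yaw 1.8016 units [-0.11  0.04  1.51] roll -0.009 F [ 0.4  0.2 -2.5] t 11.23 w 0.0237 60.9
```

Emit:
apply_moves --pt "-0.05 0.02 0.3 -0.009" --pt "-0.05 0.02 0.4 0" --pt "0 0 0.4 0" --pt "0 0 0.3 0" --pt "0 0 0.15 0"

```text
clock: 11.65
eef_pos: [0.5009, 0.0578, 0.1485]
tool_rot: [-0.122, 0.993, 0.0, -0.002]
ft_force: [0.1, 0.2, -2.5]
grip_width: 0.0236
grasp_force: 60.8
```

Emit:
apply_moves --pt "0 0 0.05 0" --pt "0 0 0.05 0" --pt "0 0 0.05 0" --pt "0 0 0 0" --pt "0 0 0 0"

```text
clock: 12.07
eef_pos: [0.5023, 0.0573, 0.1476]
tool_rot: [-0.121, 0.993, 0.0, 0.0]
ft_force: [0.3, -0.2, -3.8]
grip_width: 0.0234
grasp_force: 60.8
```

```bash
python3 - <<'E'
from workcell import bot
from h import *
go(bot.get_obs(),[.5014,.0552,.143],np.pi/2+.2397)
E
```

```text
eef [0.5023 0.0573 0.1476] yaw 1.8143 units [ 0.07 -0.09  0.23] roll 0.004 F [ 0.3 -0.2 -3.8] t 12.07 w 0.0234 60.8
```

Emit:
apply_moves --pt "0.03 -0.04 0.05 0" --pt "0.03 -0.04 0.05 0" --pt "0 0 0 0" --pt "0 0 0 0" --pt "0 0 0 0"

```text
clock: 12.48
eef_pos: [0.502, 0.0558, 0.1461]
tool_rot: [-0.121, 0.993, 0.0, 0.001]
ft_force: [-0.3, 2.0, 2.2]
grip_width: 0.0233
grasp_force: 61.4
```

Emit:
apply_moves --pt "0 0 0.05 0" --pt "0 0 0.05 0" --pt "0 0 0 0" --pt "0 0 0 0" --pt "0 0 0 0"

```text
clock: 12.9
eef_pos: [0.5019, 0.0556, 0.1437]
tool_rot: [-0.121, 0.993, 0.0, 0.001]
ft_force: [1.7, 3.5, 4.1]
grip_width: 0.0232
grasp_force: 61.7
```

Emit:
apply_moves --pt "0 -0.05 0 0" --pt "0 -0.1 0 0" --pt "0 -0.1 0 0" --pt "0 -0.1 0 0" --pt "0 -0.1 0 0"

```text
clock: 13.32
eef_pos: [0.5029, 0.0463, 0.1431]
tool_rot: [-0.121, 0.993, 0.0, -0.001]
ft_force: [-1.9, 3.7, 3.5]
grip_width: 0.0234
grasp_force: 61.8
```

Emit:
apply_moves --pt "0 -0.1 0 0" --pt "0 -0.1 0 0" --pt "0 -0.1 0 0" --pt "0 -0.1 0 0" --pt "0 -0.1 0 0"

```text
clock: 13.73
eef_pos: [0.5058, 0.0367, 0.1433]
tool_rot: [-0.121, 0.993, 0.0, -0.0]
ft_force: [-1.1, 2.5, 4.0]
grip_width: 0.0232
grasp_force: 61.7
```

Emit:
apply_moves --pt "0 -0.1 0 0" --pt "0 -0.1 0 0" --pt "0 -0.1 0 0" --pt "0 -0.1 0 0" --pt "0 -0.1 0 0"

```text
clock: 14.15
eef_pos: [0.5083, 0.027, 0.1433]
tool_rot: [-0.121, 0.993, 0.0, -0.0]
ft_force: [-1.0, 3.3, 3.8]
grip_width: 0.023
grasp_force: 61.7
```

```bash
python3 - <<'E'
from workcell import bot
from h import *
go(bot.get_obs(),[.5375,-.0925,.1437],np.pi/2+.2397)
c=bot.camera('side');cv2.imwrite('pics/s3.png',cv2.resize(c['image'][100:240,170:310],None,fx=4,fy=4,interpolation=2))
E
```

```text
eef [0.5083 0.027  0.1433] yaw 1.8142 units [ 0.03 -6.15 -0.02] roll 0.003 F [-1.   3.3  3.8] t 14.15 w 0.023 61.7
```

View pics/s3.png

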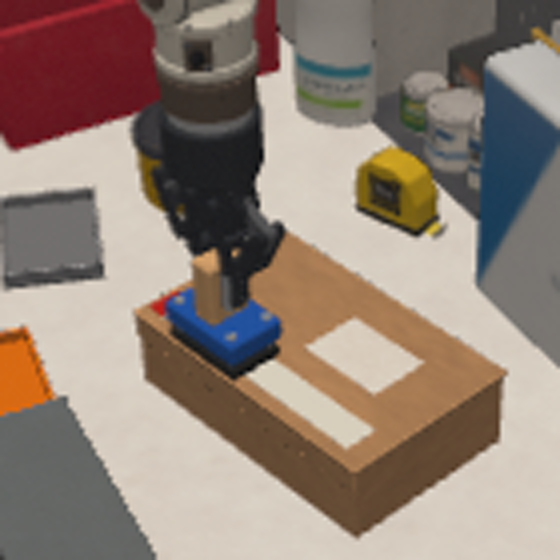

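The sole lies centred over the strip, with the block at (225,325) in the crop, at about 6.5 N. Continuing the draw.

Emit:
apply_moves --pt "0 -0.1 0 0" --pt "0 -0.1 0 0" --pt "0 -0.1 0 0" --pt "0 -0.1 0 0" --pt "0 -0.1 0 0"

```text
clock: 14.62
eef_pos: [0.5107, 0.0173, 0.1433]
tool_rot: [-0.121, 0.993, 0.0, -0.0]
ft_force: [-1.7, 2.6, 4.4]
grip_width: 0.0232
grasp_force: 61.7
```

Emit:
apply_moves --pt "0 -0.1 0 0" --pt "0 -0.1 0 0" --pt "0 -0.1 0 0" --pt "0 -0.1 0 0" --pt "0 -0.1 0 0"

```text
clock: 15.03
eef_pos: [0.5131, 0.0076, 0.1433]
tool_rot: [-0.121, 0.993, 0.0, 0.0]
ft_force: [-1.0, 3.4, 3.6]
grip_width: 0.0234
grasp_force: 61.7
```

Emit:
apply_moves --pt "0 -0.1 0 0" --pt "0 -0.1 0 0" --pt "0 -0.1 0 0" --pt "0 -0.1 0 0" --pt "0 -0.1 0 0"

```text
clock: 15.45
eef_pos: [0.5156, -0.0021, 0.1433]
tool_rot: [-0.121, 0.993, 0.0, -0.0]
ft_force: [-0.5, 4.1, 3.8]
grip_width: 0.0231
grasp_force: 61.7
```

Emit:
apply_moves --pt "0 -0.1 0 0" --pt "0 -0.1 0 0" --pt "0 -0.1 0 0" --pt "0 -0.1 0 0" --pt "0 -0.1 0 0"

```text
clock: 15.87
eef_pos: [0.518, -0.0118, 0.1433]
tool_rot: [-0.121, 0.993, -0.0, 0.0]
ft_force: [-0.6, 3.2, 3.8]
grip_width: 0.0232
grasp_force: 61.7
```

Emit:
apply_moves --pt "0 -0.1 0 0" --pt "0 -0.1 0 0" --pt "0 -0.1 0 0" --pt "0 -0.1 0 0" --pt "0 -0.1 0 0"

```text
clock: 16.28
eef_pos: [0.5204, -0.0215, 0.1433]
tool_rot: [-0.121, 0.993, -0.0, -0.0]
ft_force: [-0.2, 3.0, 4.0]
grip_width: 0.0235
grasp_force: 61.7
```

Emit:
apply_moves --pt "0 -0.1 0 0" --pt "0 -0.1 0 0" --pt "0 -0.1 0 0" --pt "0 -0.1 0 0" --pt "0 -0.1 0 0"

```text
clock: 16.7
eef_pos: [0.5228, -0.0312, 0.1433]
tool_rot: [-0.121, 0.993, 0.0, -0.0]
ft_force: [-0.2, 3.3, 3.8]
grip_width: 0.0234
grasp_force: 61.7
```

```bash
python3 - <<'E'
from workcell import bot
from h import *
go(bot.get_obs(),[.5375,-.0925,.1437],np.pi/2+.2397)
E
```

```text
eef [ 0.5228 -0.0312  0.1433] yaw 1.8142 units [ 0.02 -3.15 -0.02] roll 0.003 F [-0.2  3.3  3.8] t 16.7 w 0.0234 61.7
```

Emit:
apply_moves --pt "0 -0.1 0 0" --pt "0 -0.1 0 0" --pt "0 -0.1 0 0" --pt "0 -0.1 0 0" --pt "0 -0.1 0 0"

```text
clock: 17.12
eef_pos: [0.5252, -0.0409, 0.1433]
tool_rot: [-0.121, 0.993, -0.0, -0.0]
ft_force: [-1.1, 3.5, 3.9]
grip_width: 0.0236
grasp_force: 61.7
```

Emit:
apply_moves --pt "0 -0.1 0 0" --pt "0 -0.1 0 0" --pt "0 -0.1 0 0" --pt "0 -0.1 0 0" --pt "0 -0.1 0 0"

```text
clock: 17.53
eef_pos: [0.5276, -0.0506, 0.1433]
tool_rot: [-0.121, 0.993, 0.0, -0.0]
ft_force: [-1.1, 3.6, 4.2]
grip_width: 0.023
grasp_force: 61.7
```

Emit:
apply_moves --pt "0 -0.1 0 0" --pt "0 -0.1 0 0" --pt "0 -0.1 0 0" --pt "0 -0.1 0 0" --pt "0 -0.1 0 0"

```text
clock: 17.95
eef_pos: [0.53, -0.0603, 0.1433]
tool_rot: [-0.121, 0.993, -0.0, 0.0]
ft_force: [-1.7, 3.8, 3.2]
grip_width: 0.0234
grasp_force: 61.7
```

Emit:
apply_moves --pt "0 -0.1 0 0" --pt "0 -0.1 0 0" --pt "0 -0.1 0 0" --pt "0 -0.1 0 0" --pt "0 -0.1 0 0"

```text
clock: 18.37
eef_pos: [0.5324, -0.07, 0.1433]
tool_rot: [-0.121, 0.993, 0.0, -0.0]
ft_force: [-1.8, 3.3, 4.2]
grip_width: 0.0235
grasp_force: 61.7
```

Emit:
apply_moves --pt "0 -0.1 0 0" --pt "0 -0.1 0 0" --pt "0 -0.1 0 0" --pt "0 -0.1 0 0" --pt "0 -0.1 0 0"

```text
clock: 18.78
eef_pos: [0.5348, -0.0798, 0.1433]
tool_rot: [-0.121, 0.993, 0.0, -0.0]
ft_force: [-0.7, 2.9, 4.3]
grip_width: 0.0238
grasp_force: 61.7
```

Emit:
apply_moves --pt "0 -0.1 0 0" --pt "0 -0.1 0 0" --pt "0 -0.1 0 0" --pt "0 -0.1 0 0" --pt "0 -0.1 0 0"

```text
clock: 19.2
eef_pos: [0.5372, -0.0894, 0.1433]
tool_rot: [-0.121, 0.993, 0.0, -0.0]
ft_force: [-0.1, 2.9, 3.5]
grip_width: 0.0235
grasp_force: 61.7
```

Emit:
apply_moves --pt "0 -0.1 0 0" --pt "0 -0.1 0 0" --pt "0 -0.1 0 0" --pt "0 0 0 0" --pt "0 0 0 0"

```text
clock: 19.62
eef_pos: [0.5388, -0.0956, 0.1434]
tool_rot: [-0.121, 0.993, -0.0, 0.0]
ft_force: [-0.6, 2.0, 3.5]
grip_width: 0.0234
grasp_force: 61.7
```

```bash
python3 - <<'E'
from workcell import bot
from h import *
go(bot.get_obs(),[.5375,-.0925,.1437],np.pi/2+.2397)
c=bot.camera('side');cv2.imwrite('pics/s4.png',cv2.resize(c['image'][100:240,170:310],None,fx=4,fy=4,interpolation=2))
E
```

```text
eef [ 0.5388 -0.0956  0.1434] yaw 1.8138 units [ 0.03  0.16 -0.02] roll 0.003 F [-0.6  2.   3.5] t 19.62 w 0.0234 61.7
```

View pics/s4.png

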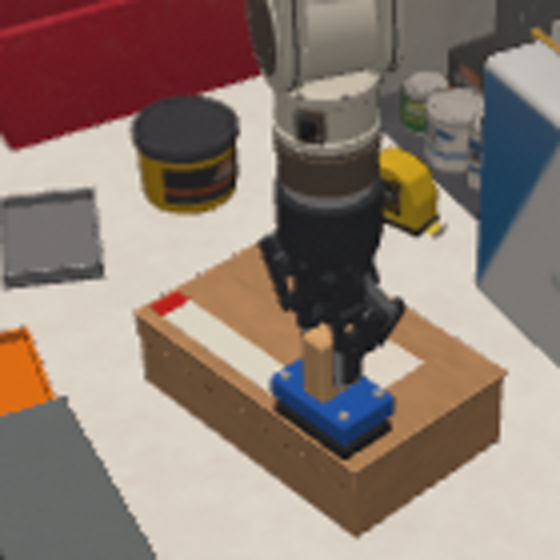

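The sole now covers the strip's plain end, with the block at (333,400) in the crop, and the lid is still flush. Lifting and returning.

Emit:
apply_moves --pt "0 0 -0.1 0" --pt "0 0 -0.3 0" --pt "0 0 -0.7 0" --pt "0 0 -1 0" --pt "0 0 -0.8 0"

```text
clock: 20.08
eef_pos: [0.5375, -0.0957, 0.2011]
tool_rot: [-0.121, 0.993, -0.0, -0.002]
ft_force: [0.7, -0.1, -2.6]
grip_width: 0.0228
grasp_force: 60.8
```

Emit:
apply_moves --pt "0 0.5 0 0.11" --pt "0 0 0 0.11" --pt "0 0 0 0.11" --pt "0 0 0 0.11" --pt "0 0 0 0.11"

```text
clock: 20.5
eef_pos: [0.5352, -0.0859, 0.2003]
tool_rot: [0.169, 0.986, -0.001, -0.001]
ft_force: [-0.4, 0.6, -3.3]
grip_width: 0.0233
grasp_force: 60.8
```

```bash
python3 - <<'E'
from workcell import bot
from h import *
go(bot.get_obs(),[.469,.3145,.19],1.2341)
E
```

```text
eef [ 0.5352 -0.0859  0.2003] yaw 1.2322 units [ 9.77 17.78  0.5 ] roll -0.002 F [-0.4  0.6 -3.3] t 20.5 w 0.0233 60.8
```

Emit:
apply_moves --pt "0.49 0.89 0 0" --pt "0.49 0.89 0 0" --pt "0.49 0.89 0 0" --pt "0.49 0.89 0 0" --pt "0.49 0.89 0 0"

```text
clock: 20.92
eef_pos: [0.5178, 0.0148, 0.2003]
tool_rot: [0.166, 0.986, -0.001, -0.001]
ft_force: [0.7, 0.4, -2.9]
grip_width: 0.0233
grasp_force: 60.8
```

Emit:
apply_moves --pt "0.49 0.89 0 0" --pt "0.49 0.89 0 0" --pt "0.49 0.89 0 0" --pt "0.49 0.89 0 0" --pt "0.49 0.89 0 0"

```text
clock: 21.33
eef_pos: [0.5007, 0.1149, 0.2004]
tool_rot: [0.166, 0.986, -0.001, -0.001]
ft_force: [0.1, -0.7, -3.3]
grip_width: 0.0236
grasp_force: 60.8
```

Emit:
apply_moves --pt "0.49 0.89 0 0" --pt "0.49 0.89 0 0" --pt "0.49 0.89 0 0" --pt "0.49 0.89 0 0" --pt "0.49 0.89 0 0"

```text
clock: 21.75
eef_pos: [0.4837, 0.2149, 0.2003]
tool_rot: [0.166, 0.986, -0.002, -0.001]
ft_force: [0.8, 0.1, -3.1]
grip_width: 0.0233
grasp_force: 60.8
```

Emit:
apply_moves --pt "0.49 0.89 0 0" --pt "0.49 0.89 0 0" --pt "0.49 0.89 0 0" --pt "0.49 0.89 0 0" --pt "0.49 0.89 0 0"

```text
clock: 22.17
eef_pos: [0.4666, 0.3149, 0.2002]
tool_rot: [0.166, 0.986, -0.002, -0.0]
ft_force: [-0.2, 0.1, -2.7]
grip_width: 0.0234
grasp_force: 60.8
```

Emit:
apply_moves --pt "0 0 0 0" --pt "0 0 0 0" --pt "0 0 0.3 0" --pt "0 0 0.6 0" --pt "0 0 0.6 0"

```text
clock: 22.58
eef_pos: [0.4676, 0.3138, 0.1708]
tool_rot: [0.166, 0.986, -0.0, 0.0]
ft_force: [-0.5, 0.0, -3.5]
grip_width: 0.0233
grasp_force: 60.9
```

```bash
python3 - <<'E'
from workcell import bot
from h import *
go(bot.get_obs(),[.469,.3145,.0755],1.2341)
E
```

```text
eef [0.4676 0.3138 0.1708] yaw 1.2366 units [-0.05  0.06  4.76] roll 0.002 F [-0.5  0.  -3.5] t 22.58 w 0.0233 60.9
```

Well aligned. Descending to the tray floor.

Emit:
apply_moves --pt "-0.03 0.03 0.6 0" --pt "-0.03 0.03 0.6 0" --pt "0 0 0.6 0" --pt "0 0 0.6 0" --pt "0 0 0.6 0"

```text
clock: 23.0
eef_pos: [0.4688, 0.314, 0.1101]
tool_rot: [0.167, 0.986, -0.001, -0.0]
ft_force: [-0.6, -0.3, -4.3]
grip_width: 0.0236
grasp_force: 60.9
```

Emit:
apply_moves --pt "0 0 0.6 0" --pt "0 0 0.4 0" --pt "0 0 0.2 0" --pt "0 0 0.1 0" --pt "0 0 0.1 0"

```text
clock: 23.42
eef_pos: [0.4691, 0.3155, 0.0834]
tool_rot: [0.166, 0.986, -0.0, 0.0]
ft_force: [0.0, -0.4, -1.9]
grip_width: 0.0233
grasp_force: 60.9
```

Emit:
apply_moves --pt "0 0 0.05 0" --pt "0 0 0.05 0" --pt "0 0 0 0" --pt "0 0 0 0" --pt "0 0 0 0"

```text
clock: 23.83
eef_pos: [0.4689, 0.316, 0.0817]
tool_rot: [0.165, 0.986, 0.0, 0.0]
ft_force: [-0.3, -0.2, -2.0]
grip_width: 0.0234
grasp_force: 60.9
```

Emit:
apply_moves --pt "0 0 0.05 0" --pt "0 0 0.05 0" --pt "0 0 0.05 0" --pt "0 0 0 0" --pt "0 0 0 0"

```text
clock: 24.25
eef_pos: [0.4687, 0.3158, 0.0781]
tool_rot: [0.166, 0.986, -0.0, -0.0]
ft_force: [0.4, 0.4, -2.2]
grip_width: 0.023
grasp_force: 60.9
```

Emit:
apply_moves --pt "0 0 0.05 0" --pt "0 0 0.05 0" --pt "0 0 0 0" --pt "0 0 0 0" --pt "0 0 0 0"

```text
clock: 24.67
eef_pos: [0.4689, 0.3159, 0.0767]
tool_rot: [0.166, 0.986, 0.0, 0.0]
ft_force: [-0.4, -0.4, 0.8]
grip_width: 0.0234
grasp_force: 61.3
```

Emit:
apply_moves --pt "0 0 0 0" --pt "0 0 0 0" --pt "0 0 0 0" --pt "0 0 0 0" --pt "0 0 0 0" --claw 0

```text
clock: 25.08
eef_pos: [0.4688, 0.3159, 0.0763]
tool_rot: [0.166, 0.986, 0.0, 0.0]
ft_force: [-0.2, 0.3, 0.3]
grip_width: 0.0819
grasp_force: 0.0
```

Emit:
apply_moves --pt "0 0 0 0" --pt "0 0 -0.2 0" --pt "0 0 -0.5 0" --pt "0 0 -0.8 0" --pt "0 0 -1 0"

```text
clock: 25.5
eef_pos: [0.4681, 0.3154, 0.1265]
tool_rot: [0.166, 0.986, -0.001, -0.001]
ft_force: [-0.5, 0.6, 0.4]
grip_width: 0.0854
grasp_force: 0.0
```

Emit:
apply_moves --pt "0 0 -1 0" --pt "0 0 -1 0" --pt "0 0 -1 0" --pt "0 0 -1 0" --pt "0 0 -0.5 0"

```text
clock: 25.92
eef_pos: [0.4698, 0.3166, 0.2202]
tool_rot: [0.166, 0.986, 0.002, 0.002]
ft_force: [1.4, -0.1, -0.4]
grip_width: 0.0855
grasp_force: 0.0
```

Emit:
apply_moves --pt "0 0 0 0" --pt "0 0 0 0" --pt "0 0 0 0" --pt "0 0 0 0" --pt "0 0 0 0"

```text
clock: 26.33
eef_pos: [0.4681, 0.3154, 0.2148]
tool_rot: [0.166, 0.986, -0.001, -0.001]
ft_force: [1.1, -0.1, -0.1]
grip_width: 0.0855
grasp_force: 0.0
```

```bash
python3 - <<'E'
from workcell import bot
from h import *
go(bot.get_obs(),[.469,.3145,.0755],1.2341)
c=bot.camera('side');cv2.imwrite('pics/s5.png',cv2.resize(c['image'][90:290,150:370],None,fx=3,fy=3,interpolation=2))
E
```

```text
eef [0.4681 0.3154 0.2148] yaw 1.2382 units [-0.07 -0.01  6.97] roll 0.004 F [ 1.1 -0.1 -0.1] t 26.33 w 0.0855 0.0
```

View pics/s5.png

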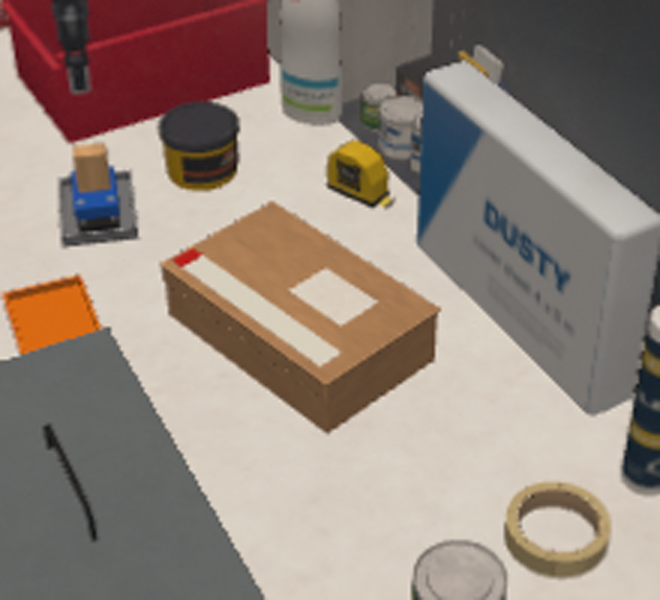

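The block stands in its grey tray at (97,205), the lid is shut, the bystanders haven't moved, and the gripper is clear. Handing in.

```bash
python3 -c "
from workcell import bot
print(bot.job_done())"
```

```text
the job is handed in; nothing more can be done
None
```

I handed the job in at about 26 s. The lid is shut, the whole strip was pressed from the red tab to the plain end at about 6.5 N, the block is back in its grey tray, and nothing else was touched; the hand-in returned no verdict.

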